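# Load and shut the windowsill propagator

### The job

Unlatch the propagator by drawing the red latch fully back, swing its clear cover open past upright, and gently lower every terracotta pot from the bench into the tray, one pot to a cell, standing upright on the cell's floor without being forced down. Then swing the cover shut so that its edge meets the tray's edge all round, and slide the red latch fully home. Leave the cream herb pot and the hand cultivator where they are.

Things in the scene. Friction and masses are not known exactly. Their poses are not given: they have to be found in the camera images.
- cover (a joint): clear cover with green edges, the upper shell half of the propagator (400 mm long, 114 mm wide, 44 mm high, 3 mm walls), hinged along the far long rim of the tray. Value: opening angle in rad, 0 = shut with its edge on the tray's edge, 1.9 = stop, leaning back. Stiff friction hinge, stays wherever it is left; about 3 N at the yellow tab moves it. 0.2 kg
- cover_tab (a point): middle of the yellow tab on the middle of the cover's front wall, by which the cover is swung: a flat upright fin 12 mm thick (along the hinge line), sticking out 44 mm from the wall, 28 mm high, this point 30 mm out from the wall. Shut, it is 63 mm above the bench, 144 mm from the hinge line horizontally and 27 mm above it. It turns with the cover; its y axis runs along the hinge line. Held lightly across the 12 mm, it can turn between the fingers
- cover_hinge (a point): middle of the hinge line, 36 mm above the bench, fixed to the tray; its y axis is the hinge line, its x axis points away from the front wall (z up). The cover opens by turning positively about this y axis: front edge up and over to +x
- latch (a joint): sliding latch on the tray's front wall; value in m, 0 = fully drawn back (unlatched), 0.036 = fully home (latched); it slides along the tray's +y to latch. About 1.5 N of friction; it stays where it is left
- latch_grip (a point): point on the red upright latch knob at the height to grip, 53 mm above the bench, 14 mm below the knob's top; the knob is 14 mm (along its travel) by 18 mm and its far side stands 13 mm in front of the tray's front wall. Its y axis is the direction of travel towards latched. The keeper for its bolt is part of the cover's front wall
- cell1 (a point): centre of the inner floor of cell 1 of four dark peat-coloured square tapered cells in a row (88 mm apart along the tray's y) in the green lower half (tray, 114 by 400 mm, rim 36 mm above the bench, fixed). Floor 6 mm above the bench; cell 24 mm deep, 58 mm square at the mouth, 43 mm square at the floor. Axes: z up, y along the row, x towards the hinge
- cell2 (a point): centre of the inner floor of cell 2 of four dark peat-coloured square tapered cells in a row (88 mm apart along the tray's y) in the green lower half (tray, 114 by 400 mm, rim 36 mm above the bench, fixed). Floor 6 mm above the bench; cell 24 mm deep, 58 mm square at the mouth, 43 mm square at the floor. Axes: z up, y along the row, x towards the hinge
- cell3 (a point): centre of the inner floor of cell 3 of four dark peat-coloured square tapered cells in a row (88 mm apart along the tray's y) in the green lower half (tray, 114 by 400 mm, rim 36 mm above the bench, fixed). Floor 6 mm above the bench; cell 24 mm deep, 58 mm square at the mouth, 43 mm square at the floor. Axes: z up, y along the row, x towards the hinge
- cell4 (a point): centre of the inner floor of cell 4 of four dark peat-coloured square tapered cells in a row (88 mm apart along the tray's y) in the green lower half (tray, 114 by 400 mm, rim 36 mm above the bench, fixed). Floor 6 mm above the bench; cell 24 mm deep, 58 mm square at the mouth, 43 mm square at the floor. Axes: z up, y along the row, x towards the hinge
- pot1_mid (a point): terracotta pot 1 (may be absent), its centre, half-way up, 31 mm above its underside; z axis up. Round, open top, 62 mm high: tapers from 40 mm across the foot to 47 mm, then a straight upright rim band 54 mm across over the top 26 mm; wall 4 mm; about 0.1 kg. Seated, it stands on a cell's floor with under 2 mm of play at the foot and 38 mm of it above the deck round the cells, so it is to be held by the rim band
- pot2_mid (a point): terracotta pot 2 (may be absent), its centre, half-way up, 31 mm above its underside; z axis up. Round, open top, 62 mm high: tapers from 40 mm across the foot to 47 mm, then a straight upright rim band 54 mm across over the top 26 mm; wall 4 mm; about 0.1 kg. Seated, it stands on a cell's floor with under 2 mm of play at the foot and 38 mm of it above the deck round the cells, so it is to be held by the rim band
- pot3_mid (a point): terracotta pot 3 (may be absent), its centre, half-way up, 31 mm above its underside; z axis up. Round, open top, 62 mm high: tapers from 40 mm across the foot to 47 mm, then a straight upright rim band 54 mm across over the top 26 mm; wall 4 mm; about 0.1 kg. Seated, it stands on a cell's floor with under 2 mm of play at the foot and 38 mm of it above the deck round the cells, so it is to be held by the rim band
- pot4_mid (a point): terracotta pot 4 (may be absent), its centre, half-way up, 31 mm above its underside; z axis up. Round, open top, 62 mm high: tapers from 40 mm across the foot to 47 mm, then a straight upright rim band 54 mm across over the top 26 mm; wall 4 mm; about 0.1 kg. Seated, it stands on a cell's floor with under 2 mm of play at the foot and 38 mm of it above the deck round the cells, so it is to be held by the rim band
- pot1: the same pot 1, origin at the centre of its underside
- pot2: the same pot 2, origin at the centre of its underside
- pot3: the same pot 3, origin at the centre of its underside
- pot4: the same pot 4, origin at the centre of its underside
- case: the propagator's fixed green lower half (tray), origin at the centre of its underside
- herb_pot: glazed cream ceramic herb pot, 110 mm across, 95 mm high; bystander, to be left alone; origin under its centre
- cultivator: steel hand cultivator with wooden handle, lying, 275 mm long, 30 mm high; bystander, to be left alone; origin under its centre
Things that resemble listed ones, but are neither listed nor needed, are in the scene too. Leave any pink or purple look-alike of the pot1 alone.

How it is judged:
On the way, in this order (a step that is already met when the one before it is completed fails the run):
1. the latch is drawn back (value of joint latch below 0.007 m), for 0.2 s.
2. the cover is open past upright (value of joint cover above 1.57 rad), for 0.2 s.
3. every pot stands in a cell, released, with the cover open (((horizontal distance between pot1_mid and cell1 below 0.006 m and z of pot1_mid in the frame of cell1 between 0.025 and 0.036 m and angle between pot1_mid's own z axis and vertical below 0.12 rad) or (horizontal distance between pot1_mid and cell2 below 0.006 m and z of pot1_mid in the frame of cell2 between 0.025 and 0.036 m and angle between pot1_mid's own z axis and vertical below 0.12 rad) or (horizontal distance between pot1_mid and cell3 below 0.006 m and z of pot1_mid in the frame of cell3 between 0.025 and 0.036 m and angle between pot1_mid's own z axis and vertical below 0.12 rad) or (horizontal distance between pot1_mid and cell4 below 0.006 m and z of pot1_mid in the frame of cell4 between 0.025 and 0.036 m and angle between pot1_mid's own z axis and vertical below 0.12 rad)) and ((horizontal distance between pot2_mid and cell1 below 0.006 m and z of pot2_mid in the frame of cell1 between 0.025 and 0.036 m and angle between pot2_mid's own z axis and vertical below 0.12 rad) or (horizontal distance between pot2_mid and cell2 below 0.006 m and z of pot2_mid in the frame of cell2 between 0.025 and 0.036 m and angle between pot2_mid's own z axis and vertical below 0.12 rad) or (horizontal distance between pot2_mid and cell3 below 0.006 m and z of pot2_mid in the frame of cell3 between 0.025 and 0.036 m and angle between pot2_mid's own z axis and vertical below 0.12 rad) or (horizontal distance between pot2_mid and cell4 below 0.006 m and z of pot2_mid in the frame of cell4 between 0.025 and 0.036 m and angle between pot2_mid's own z axis and vertical below 0.12 rad)) and ((horizontal distance between pot3_mid and cell1 below 0.006 m and z of pot3_mid in the frame of cell1 between 0.025 and 0.036 m and angle between pot3_mid's own z axis and vertical below 0.12 rad) or (horizontal distance between pot3_mid and cell2 below 0.006 m and z of pot3_mid in the frame of cell2 between 0.025 and 0.036 m and angle between pot3_mid's own z axis and vertical below 0.12 rad) or (horizontal distance between pot3_mid and cell3 below 0.006 m and z of pot3_mid in the frame of cell3 between 0.025 and 0.036 m and angle between pot3_mid's own z axis and vertical below 0.12 rad) or (horizontal distance between pot3_mid and cell4 below 0.006 m and z of pot3_mid in the frame of cell4 between 0.025 and 0.036 m and angle between pot3_mid's own z axis and vertical below 0.12 rad)) and ((horizontal distance between pot4_mid and cell1 below 0.006 m and z of pot4_mid in the frame of cell1 between 0.025 and 0.036 m and angle between pot4_mid's own z axis and vertical below 0.12 rad) or (horizontal distance between pot4_mid and cell2 below 0.006 m and z of pot4_mid in the frame of cell2 between 0.025 and 0.036 m and angle between pot4_mid's own z axis and vertical below 0.12 rad) or (horizontal distance between pot4_mid and cell3 below 0.006 m and z of pot4_mid in the frame of cell3 between 0.025 and 0.036 m and angle between pot4_mid's own z axis and vertical below 0.12 rad) or (horizontal distance between pot4_mid and cell4 below 0.006 m and z of pot4_mid in the frame of cell4 between 0.025 and 0.036 m and angle between pot4_mid's own z axis and vertical below 0.12 rad)) and linear speed of each of pot1, pot2, pot3, pot4 below 0.02 m/s and contact force between each of pot1, pot2, pot3, pot4 and the fingers below 0.1 N and value of joint cover above 1.2 rad), for 0.2 s.
4. the cover is shut on the tray (value of joint cover below 0.035 rad), for 0.2 s.
5. the latch is slid home (value of joint latch above 0.029 m and value of joint cover below 0.035 rad), for 0.2 s.
At the end, for the whole second after the job is handed in: every pot present stands upright (within 0.12 rad) in a cell, its centre within 6 mm of the cell's axis and 25 to 36 mm above the cell's floor, at rest; cover within 0.035 rad of shut; latch at 29 mm or more of its 36 mm (all of step 5 and ((horizontal distance between pot1_mid and cell1 below 0.006 m and z of pot1_mid in the frame of cell1 between 0.025 and 0.036 m and angle between pot1_mid's own z axis and vertical below 0.12 rad) or (horizontal distance between pot1_mid and cell2 below 0.006 m and z of pot1_mid in the frame of cell2 between 0.025 and 0.036 m and angle between pot1_mid's own z axis and vertical below 0.12 rad) or (horizontal distance between pot1_mid and cell3 below 0.006 m and z of pot1_mid in the frame of cell3 between 0.025 and 0.036 m and angle between pot1_mid's own z axis and vertical below 0.12 rad) or (horizontal distance between pot1_mid and cell4 below 0.006 m and z of pot1_mid in the frame of cell4 between 0.025 and 0.036 m and angle between pot1_mid's own z axis and vertical below 0.12 rad)) and ((horizontal distance between pot2_mid and cell1 below 0.006 m and z of pot2_mid in the frame of cell1 between 0.025 and 0.036 m and angle between pot2_mid's own z axis and vertical below 0.12 rad) or (horizontal distance between pot2_mid and cell2 below 0.006 m and z of pot2_mid in the frame of cell2 between 0.025 and 0.036 m and angle between pot2_mid's own z axis and vertical below 0.12 rad) or (horizontal distance between pot2_mid and cell3 below 0.006 m and z of pot2_mid in the frame of cell3 between 0.025 and 0.036 m and angle between pot2_mid's own z axis and vertical below 0.12 rad) or (horizontal distance between pot2_mid and cell4 below 0.006 m and z of pot2_mid in the frame of cell4 between 0.025 and 0.036 m and angle between pot2_mid's own z axis and vertical below 0.12 rad)) and ((horizontal distance between pot3_mid and cell1 below 0.006 m and z of pot3_mid in the frame of cell1 between 0.025 and 0.036 m and angle between pot3_mid's own z axis and vertical below 0.12 rad) or (horizontal distance between pot3_mid and cell2 below 0.006 m and z of pot3_mid in the frame of cell2 between 0.025 and 0.036 m and angle between pot3_mid's own z axis and vertical below 0.12 rad) or (horizontal distance between pot3_mid and cell3 below 0.006 m and z of pot3_mid in the frame of cell3 between 0.025 and 0.036 m and angle between pot3_mid's own z axis and vertical below 0.12 rad) or (horizontal distance between pot3_mid and cell4 below 0.006 m and z of pot3_mid in the frame of cell4 between 0.025 and 0.036 m and angle between pot3_mid's own z axis and vertical below 0.12 rad)) and ((horizontal distance between pot4_mid and cell1 below 0.006 m and z of pot4_mid in the frame of cell1 between 0.025 and 0.036 m and angle between pot4_mid's own z axis and vertical below 0.12 rad) or (horizontal distance between pot4_mid and cell2 below 0.006 m and z of pot4_mid in the frame of cell2 between 0.025 and 0.036 m and angle between pot4_mid's own z axis and vertical below 0.12 rad) or (horizontal distance between pot4_mid and cell3 below 0.006 m and z of pot4_mid in the frame of cell3 between 0.025 and 0.036 m and angle between pot4_mid's own z axis and vertical below 0.12 rad) or (horizontal distance between pot4_mid and cell4 below 0.006 m and z of pot4_mid in the frame of cell4 between 0.025 and 0.036 m and angle between pot4_mid's own z axis and vertical below 0.12 rad)) and linear speed of each of pot1, pot2, pot3, pot4 below 0.02 m/s); the robot touches nothing.
It fails at once if a pot is forced or dropped into the tray (over 30 N) (contact force between any of pot1, pot2, pot3, pot4 and case above 30 N).
It fails at once if the cream herb pot or the hand cultivator is disturbed (moved over 30 mm) (distance of any of herb_pot, cultivator from where it was at the start of the episode above 0.03 m).
Of pot1, pot2, pot3, pot4 only 2 to 4 are there at a start; the rules pass over those that are not, and their reading is None.
At some moment in a run one of pot1, pot2, pot3, pot4 may be knocked a few centimetres aside while the robot is not near it.
It also fails if it takes over 210 s, if anything falls off the work surface, if the arm or the gripper's body presses on something with over 40 N, if the wrist force passes 120 N, or if a joint passes its speed limit or range.

### The arm

A 7-joint arm with a two-finger parallel gripper is mounted at the origin on the work surface. World frame = base frame: x ahead of the robot, y to its left, z up, the work surface at z = 0. Lengths are in m, angles in rad, forces in N, time in s.
With the tool pointing down it reaches from about 0.4 to 0.85 m from the base axis. Payload 10.4 kg.
Tool frame: the origin (TCP) lies at the very end of the fingers, on their centre line; the grasp point (between the pads) lies 19 mm behind it; z points along the fingers, y is the line along which they close (so a half turn about z gives the same grasp; the last joint's range is limited). The gripper opens to 87 mm and grips with 3 to 60 N. Pads are 19 mm wide; open, the fingers measure 117 mm over their backs; the gripper's body (75 mm by 190 mm) begins 51 mm behind the grasp point.
Start: joints at [1.206, 0.332, -0.065, 1.46, 0.022, 1.35, -0.088], TCP at [0.21, -0.589, 0.223] pointing down, gripper open.
Joint ranges: [-2.6, 2.6], [-0.5, 2.12], [-1.47, 1.34], [0.16, 2.42], [-1.27, 4.41], [0.06, 2.06], [-2.6, 2.6]. Speed limits (rad/s): [2.22, 2.22, 2.79, 2.79, 3.14, 3.14, 3.14].

### API

Orientations are given as a unit quaternion [x, y, z, w].
In Python, from bench import * gives the robot as it stands.
- The arm moves only by the tool step_arm, never from a script. Its arguments are lists of equal length, an entry for each row: "delta_pos": the shift along the world's x, y, z in units of 25 mm (1.0 is 25 mm), a list of three; "turn": the turn about the world's z in units of 0.12 rad (1.0 is 0.12 rad). In form: {"delta_pos": [[tx, ty, tz], ...], "turn": [turn, ...]}. A call has 1 to 12 rows; each row shifts and turns the commanded pose from where the row before left it; what a row does not reach is not made up. A row lasts 1/10 s, in which the tool goes at most 50 mm and 8.59 degrees, less where a joint would pass 70% of its speed; a pose out of reach is approached as far as the arm can. A call with a number of a shift or a turn outside -1 to 1 is refused whole. A call with a gripper value outside its range is refused whole. "grip" is the closure, from 0 (fully open) to 1 (shut), set as the call begins (left out, the last holds). The fingers move at their own pace and stop on an object; "newtons" is the grip in N (left out, the last holds). Time passes only in rows, so rows that do not move let the fingers close. It gives the time, the measured TCP pose, the force, the opening and the grip force at its end, in the units of the state.
- read_state(): the state, without advancing time (a new reading comes with each control period).
- camera(name): name is "scene" or "top" or "wrist"; returns a dict with "image" (400x640x3 uint8, red, green, blue), "z_map" (400x640 float32, m along the optical axis (not along the pixel's ray), 0 where there is no reading), "mtx" (3x3 intrinsics, pixels), "view" (4x4, takes a point from world to camera coordinates). Camera axes: x right, y up, looking along -z (the intrinsics and any distortion apply to the point x, -y, -z); pixel columns grow to the right and rows downward; lengths in m; the calibration is good to about 2 mm. A picture is of the moment at which its call begins.
- close_job(): hands the job in; it is judged then, once.
The state is a dict: "time": time; "joint_positions": joint angles; "joint_vel": joint speeds; "joint_torque": joint torques, N m; "ee_pos": TCP position; "eef_rot": TCP orientation; "ft_force": force on the tool from outside, world axes, zero at the start; "torque": the same for the moment, N m; "width": finger opening in m; "grip_force": force on a finger pad.
Only numpy, scipy, OpenCV 4.12 (cv2) and the standard library are available. Lean on these libraries where they do the work, as an engineer would, in place of code of your own. Each camera call takes 0.05 s, during which the arm holds its last target. There are 200 camera calls.

## Working session

There is one attempt and no reset: what is moved stays moved. The work goes in short steps, Python scripts to look and compute and a tool call to move; the robot and the scene stay as the last step left them, time stands still between calls to the robot, and variables do not carry over. Pictures are saved under pics/ and viewed, at most 14 in all, crops included, and the job is handed in when it is done.

Besides the shell and the picture viewer there is one more tool, called after "Emit:" as name(argument=value, ...) on one line, values as JSON. step_arm: Moves the arm, as the interface text tells. Shifts and turns lie within -1 to 1; 1 stands for 25 mm of shift or 0.12 rad of turn. Its arguments: {"type":"object","properties":{"delta_pos":{"type":"array"},"turn":{"type":"array"},"grip":{"type":"number"},"newtons":{"type":"number"}},"required":["delta_pos","turn"]}

```bash
mkdir -p pics; ls; cat > h.py <<'E'
from bench import *
import numpy as np, cv2
def save(name,f,crop=None,k=1):
    c=camera(name); im=c["image"][:,:,::-1]
    if crop: r0,r1,c0,c1=crop; im=im[r0:r1,c0:c1]
    if k!=1: im=cv2.resize(im,None,fx=k,fy=k,interpolation=cv2.INTER_CUBIC)
    cv2.imwrite("pics/"+f,im); return c
def p3(c,u,v,z=None):
    """pixel->world by depth; or by plane height z"""
    K=c["mtx"]; T=np.linalg.inv(c["view"])
    d=np.array([(u-K[0,2])/K[0,0],-(v-K[1,2])/K[1,1],-1.])
    if z is None: s=float(c["z_map"][int(round(v)),int(round(u))])
    else: s=(z-T[2,3])/(T[:3,:3]@d)[2]
    return (T[:3,:3]@(d*s)+T[:3,3])
def proj(c,p):
    q=c["view"]@np.append(p,1); q=q[:3]*[1,-1,-1]; q=c["mtx"]@q; return q[:2]/q[2]
E
python3 - <<'E'
from h import *
import pickle
c=save("top","top0.png"); pickle.dump(c,open("top0.pkl","wb"))
c2=save("scene","sc0.png"); pickle.dump(c2,open("sc0.pkl","wb"))
print(c.keys(),c["mtx"],np.linalg.inv(c["view"]),np.linalg.inv(c2["view"]))
print(read_state())
E
```

```text
pics
dict_keys(['image', 'z_map', 'mtx', 'view']) [[436.59574764   0.         317.56363146]
 [  0.         436.59574764 201.48254464]
 [  0.           0.           1.        ]] [[-0.0206304   0.98623582 -0.16405269  0.34145559]
 [-0.9995526  -0.02390023 -0.01798261 -0.03371476]
 [-0.02165599  0.16360831  0.98628766  1.32270716]
 [ 0.          0.          0.          1.        ]] [[-0.60660766 -0.57130712  0.55284294  1.30877345]
 [ 0.79499336 -0.43280133  0.42505124  0.53631071]
 [-0.00356364  0.69734581  0.71672597  1.03543248]
 [ 0.          0.          0.          1.        ]]
{'time': 0.1, 'joint_positions': array([ 1.20643592,  0.33282417, -0.06467594,  1.46077423,  0.02156157,
        1.34988934, -0.0884815 ]), 'joint_vel': array([ 0.00099029, -0.00110982, -0.00029278, -0.00296599, -0.00108814,
        0.00196296, -0.00034997]), 'joint_torque': array([ 8.65162801e-04, -6.24546933e+01,  2.47921329e-02, -3.90719819e+01,
       -6.12994842e-02,  3.66886694e-02,  3.46548859e-05]), 'ee_pos': array([ 0.20936135, -0.5885654 ,  0.22186342]), 'eef_rot': array([ 9.85434886e-01,  1.70052124e-01, -1.12429206e-04, -5.90405721e-04]), 'ft_force': array([ 0.82236221, -0.65635578, -0.08164122]), 'torque': array([-0.01667194,  0.00418582,  0.02363367]), 'grip_force': 0.0, 'width': 0.08666451831998861}
```

View pics/top0.png

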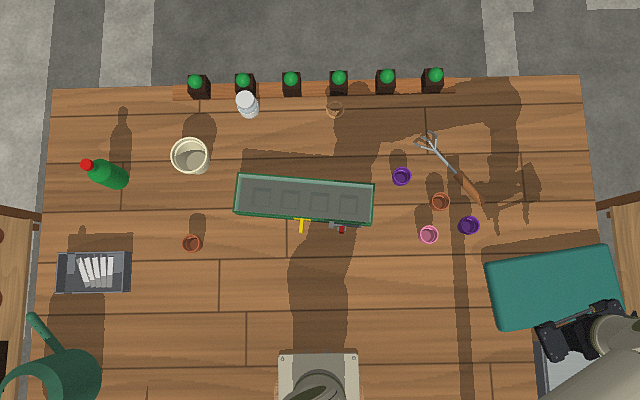

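View pics/sc0.png

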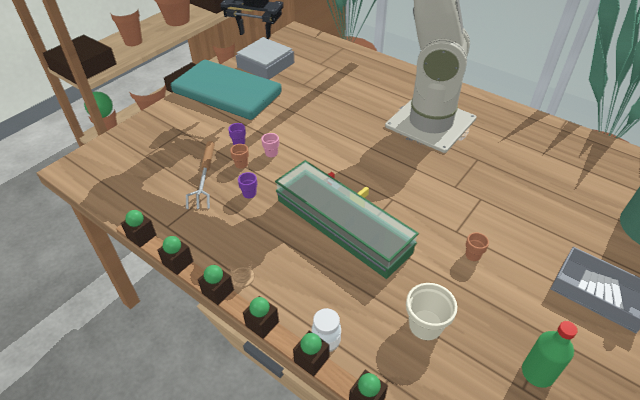

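```bash
python3 - <<'E'
from h import *
import pickle
c=pickle.load(open("top0.pkl","rb")); im=c["image"][:,:,::-1]
a=cv2.resize(im[150:260,220:490],None,fx=2.9,fy=2.9,interpolation=cv2.INTER_CUBIC)
b=cv2.resize(np.hstack([im[215:265,160:290],im[90:140,300:430]]),None,fx=2.9,fy=2.9,interpolation=cv2.INTER_CUBIC)
b=cv2.copyMakeBorder(b,0,0,0,a.shape[1]-b.shape[1],cv2.BORDER_CONSTANT)
cv2.imwrite("pics/crop0.png",np.vstack([a,b]))
hsv=cv2.cvtColor(c["image"],cv2.COLOR_RGB2HSV)
for n,(u,v) in dict(A=(193,242),B=(440,201),pink=(428,234),pur=(401,176),pur2=(468,225)).items():
    # rim: points at 0.055<z<0.07
    P=np.array([p3(c,x,y) for y in range(v-16,v+17) for x in range(u-16,u+17)])
    R=P[(P[:,2]>0.053)&(P[:,2]<0.072)]
    lo,hi=R.min(0),R.max(0); print(n,len(R),(lo+hi)/2,hi-lo,hsv[v,u])
for n,(u,v,z) in dict(red=(341,229,.067),tab=(302,225,.077),c1=(239,174,.08),c2=(374,184,.08),c3=(372,224,.08),c4=(234,213,.08)).items():
    print(n,p3(c,u,v),p3(c,u,v,z))
E
```

```text
A 101 [0.43832644 0.36220187 0.0607958 ] [0.05236869 0.0549123  0.01449999] [  9 155 125]
B 103 [ 0.54481325 -0.36761914  0.06141444] [0.05245866 0.05265395 0.01670342] [ 11 155 130]
pink 103 [ 0.44873462 -0.3289155   0.05976105] [0.05193261 0.05329262 0.01313362] [172  98 169]
pur 97 [ 0.62317773 -0.25956941  0.0607996 ] [0.05125381 0.05126857 0.01549381] [139 140 111]
pur2 104 [ 0.4735135  -0.44762712  0.0601661 ] [0.04988085 0.05344444 0.01363749] [138 138 116]
red [ 0.46831345 -0.07672025  0.06683217] [ 0.4682965 -0.0767145  0.067    ]
tab [0.48078795 0.03479066 0.08200182] [0.48134966 0.03506683 0.077     ]
c1 [0.63491138 0.21696685 0.08158891] [0.63528707 0.21728778 0.08      ]
c2 [ 0.59524152 -0.17544287  0.08138558] [ 0.5955248  -0.17560107  0.08      ]
c3 [ 0.48794852 -0.17331766  0.00176936] [ 0.47927269 -0.16504988  0.08      ]
c4 [ 0.53194971  0.24793333 -0.00078158] [0.52032255 0.23074242 0.08      ]
```

View pics/crop0.png

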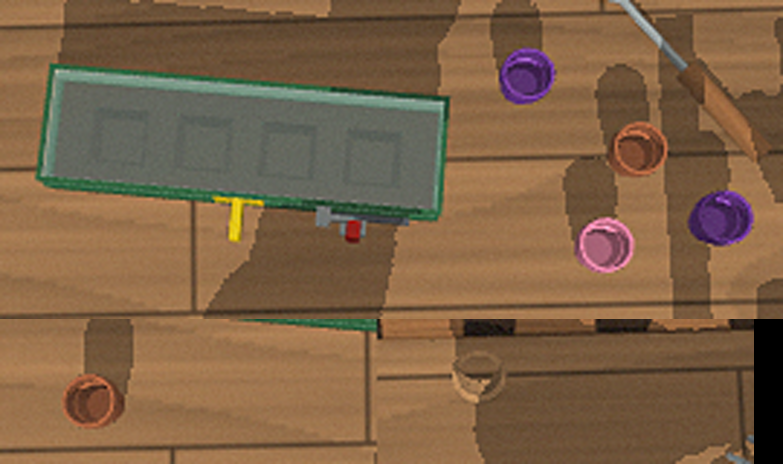

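Terracotta candidates on the bench are the brown pots at (193,242) and (440,201). Pink (428,234) and purple (401,176), (468,225) are look-alikes, and (335,110) is a clear glass. The enlarged crop confirms the two terracotta pots: their hue is 9–11, rims are 54 mm across, and tops are at 62 mm. The red knob is at (341,229) and the yellow tab at (302,225). I'm moving above the latch.

Emit:
step_arm(delta_pos=[[0.47,0.93,0],[0.47,0.93,0],[0.47,0.93,0],[0.47,0.93,0],[0.47,0.93,0],[0.47,0.93,0],[0.47,0.93,0],[0.47,0.93,0],[0.47,0.93,0],[0.47,0.93,0],[0.47,0.93,0]], turn=[-0.34,-0.34,-0.34,-0.34,-0.34,-0.34,-0.34,-0.34,-0.34,-0.34,-0.3])

```text
time: 1.2
ee_pos: [0.339, -0.332, 0.2223]
eef_rot: [0.999, -0.052, -0.0, -0.0]
ft_force: [0.4, -0.1, 0.8]
width: 0.0874
grip_force: 0.0
```

Emit:
step_arm(delta_pos=[[0.47,0.93,0],[0.47,0.93,0],[0.47,0.93,0],[0.47,0.93,0],[0.47,0.93,0],[0.47,0.93,0],[0.47,0.93,0],[0.47,0.93,0],[0.47,0.93,0],[0.47,0.93,0],[0.47,0.93,0],[0,0,0]], turn=[0,0,0,0,0,0,0,0,0,0,0,0])

```text
time: 2.4
ee_pos: [0.4689, -0.0738, 0.2224]
eef_rot: [0.999, -0.049, 0.0, -0.001]
ft_force: [0.8, 0.8, -0.2]
width: 0.0872
grip_force: 0.0
```

```bash
python3 - <<'E'
from h import *
import pickle
c=save("wrist","w1.png"); pickle.dump(c,open("w1.pkl","wb"))
s=read_state(); print(s["ee_pos"],s["eef_rot"],s["ft_force"],s["joint_positions"])
hsv=cv2.cvtColor(c["image"],cv2.COLOR_RGB2HSV); h,S,v=cv2.split(hsv)
for n,m in dict(red=((h<6)|(h>174))&(S>170)&(v>70),yel=(h>20)&(h<32)&(S>170)&(v>90)).items():
    ys,xs=np.nonzero(m); P=np.array([p3(c,x,y) for x,y in zip(xs,ys)])
    if len(P)<5: print(n,len(P));continue
    t=P[:,2]>(0.06 if n=="red" else 0.073); Q=P[t]; print(n,len(P),len(Q),np.median(xs),np.median(ys),Q.min(0),Q.max(0),(Q.min(0)+Q.max(0))/2)
E
```

```text
[ 0.46821508 -0.07587502  0.22232466] [ 9.98771522e-01 -4.95514774e-02 -2.32621807e-04 -2.08364895e-04] [ 0.10769845 -0.56028308 -0.60797128] [ 0.61535171  0.03068909 -0.55489763  1.81749937  0.01635806  1.29851124
 -1.61368201]
red 195 178 323.0 186.0 [ 0.46036022 -0.0842651   0.060137  ] [ 0.47778325 -0.0707564   0.06747507] [ 0.46907174 -0.07751075  0.06380603]
yel 566 395 218.0 188.5 [ 0.45920888 -0.08206134  0.073069  ] [0.54669404 0.04591742 0.38359966] [ 0.50295146 -0.01807196  0.22833433]
```

View pics/w1.png

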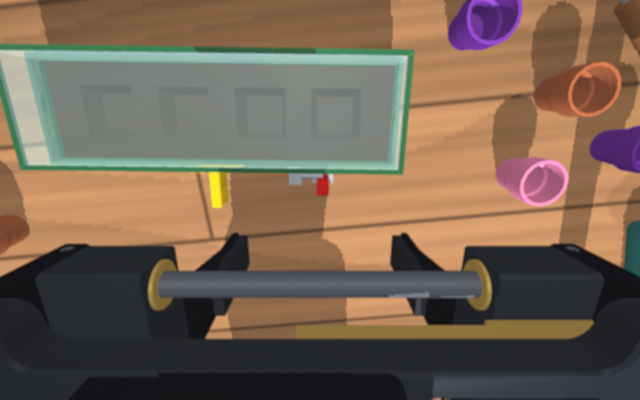

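The wrist view shows the red knob at (323,186), the yellow tab at (218,188), and the shut cover. The knob is at (0.469, -0.078). I'm going down on it.

Emit:
step_arm(delta_pos=[[0,-0.06,-1],[0,0,-1],[0,0,-1],[0,0,-1],[0,0,-1],[0,0,-1],[0,0,-0.8],[0,0,-0.7],[0,0,0]], turn=[0,0,0,0,0,0,0,0,0])

```text
time: 3.35
ee_pos: [0.4658, -0.0797, 0.0329]
eef_rot: [0.999, -0.052, -0.002, -0.0]
ft_force: [-0.2, 0.1, -0.3]
width: 0.087
grip_force: 0.0
```

Emit:
step_arm(delta_pos=[[0,0,0],[0,0,0],[0,0,0],[0,0,0],[0,0,0],[0,0,0],[0,0,0],[0,0,0]], turn=[0,0,0,0,0,0,0,0], grip=1, newtons=10)

```text
time: 4.15
ee_pos: [0.468, -0.0789, 0.0351]
eef_rot: [0.999, -0.051, -0.0, 0.0]
ft_force: [0.3, -0.8, -0.5]
width: 0.031
grip_force: 0.0
```

Emit:
step_arm(delta_pos=[[0,0,0],[0,0,0],[0,0,0],[0,0,0]], turn=[0,0,0,0])

```text
time: 4.55
ee_pos: [0.468, -0.0787, 0.0351]
eef_rot: [0.999, -0.051, -0.0, -0.0]
ft_force: [-0.4, 0.6, 0.0]
width: 0.0141
grip_force: 10.0
```

Emit:
step_arm(delta_pos=[[-0.04,-0.36,0],[-0.04,-0.36,0],[-0.04,-0.36,0],[-0.03,-0.36,0],[0,0,0],[0,0,0]], turn=[0,0,0,0,0,0])

```text
time: 5.15
ee_pos: [0.4645, -0.1111, 0.035]
eef_rot: [0.999, -0.05, -0.0, -0.003]
ft_force: [-0.5, 20.3, 4.2]
width: 0.0206
grip_force: 10.0
```

Emit:
step_arm(delta_pos=[[0,0.1,0],[0,0,0],[0,0,0],[0,0,0],[0,0,0],[0,0,0],[0,0,0]], turn=[0,0,0,0,0,0,0], grip=0)

```text
time: 5.85
ee_pos: [0.4642, -0.1125, 0.0351]
eef_rot: [0.999, -0.051, 0.0, 0.0]
ft_force: [0.8, 0.0, 0.0]
width: 0.0686
grip_force: 0.0
```

Emit:
step_arm(delta_pos=[[0,0,1],[0,0,1],[0,0,1],[0,0,1],[0,0,1],[0,0,1],[0,0,1],[0,0,0.5],[0,0,0],[0,0,0]], turn=[0,0,0,0,0,0,0,0,0,0])

```text
time: 6.85
ee_pos: [0.4639, -0.1124, 0.2216]
eef_rot: [0.999, -0.051, -0.0, -0.0]
ft_force: [-0.8, -0.9, -0.7]
width: 0.087
grip_force: 0.0
```

```bash
cat > m.py <<'E'
from h import *
def blobs(name="wrist",f=None):
    c=save(name,f or "tmp.png"); s=read_state(); print(s["ee_pos"].round(4),s["ft_force"].round(1),s["width"])
    h,S,v=cv2.split(cv2.cvtColor(c["image"],cv2.COLOR_RGB2HSV))
    for n,m,lo,hi in (("red",((h<6)|(h>174))&(S>170)&(v>70),.06,.072),("yel",(h>20)&(h<32)&(S>170)&(v>90),.073,.3)):
        ys,xs=np.nonzero(m[:230]); P=np.array([p3(c,x,y) for x,y in zip(xs,ys)]).reshape(-1,3); t=(P[:,2]>lo)&(P[:,2]<hi); Q=P[t]
        if len(Q)>4: print(n,len(Q),"px",xs[t].mean().round(),ys[t].mean().round(),np.percentile(Q,2,0).round(4),np.percentile(Q,98,0).round(4),((Q.min(0)+Q.max(0))/2).round(4))
    return c
E
python3 -c "
from m import *; blobs('wrist','w2.png')"
```

```text
[ 0.4636 -0.1123  0.2212] [ 0.5 -1.  -0.2] 0.08719552262891757
red 188 px 315.0 186.0 [ 0.4565 -0.1139  0.0613] [ 0.474  -0.1011  0.0672] [ 0.4652 -0.1075  0.0639]
yel 408 px 180.0 189.0 [0.4611 0.032  0.0734] [0.4982 0.0448 0.0784] [0.4795 0.0387 0.0761]
```

Knob moved 30 mm to a hard stop (20 N). Now to the tab.

Emit:
step_arm(delta_pos=[[0.05,0.9,0],[0.05,0.9,0],[0.05,0.9,0],[0.05,0.9,0],[0.05,0.9,0],[0.05,0.9,0],[0,0.64,0],[0,0,-1],[0,0,-1],[0,0,-1],[0,0,-1],[0,0,0]], turn=[0,0,0,0,0,0,0,0,0,0,0,0], grip=0.3, newtons=8)

```text
time: 8.1
ee_pos: [0.4689, 0.0384, 0.1187]
eef_rot: [0.999, -0.051, -0.004, -0.0]
ft_force: [0.2, 0.8, 0.5]
width: 0.061
grip_force: 0.0
```

```bash
python3 -c "
from m import *; blobs('wrist','w3.png')"
```

```text
[0.4701 0.0387 0.1209] [-0.6 -0.5  0.2] 0.06089530856337411
red 474 px 505.0 204.0 [ 0.4573 -0.1141  0.0605] [ 0.4744 -0.1003  0.0672] [ 0.4656 -0.1073  0.0639]
yel 724 px 316.0 206.0 [0.4655 0.0324 0.0742] [0.4985 0.0451 0.0783] [0.506  0.038  0.1763]
```

View pics/w3.png

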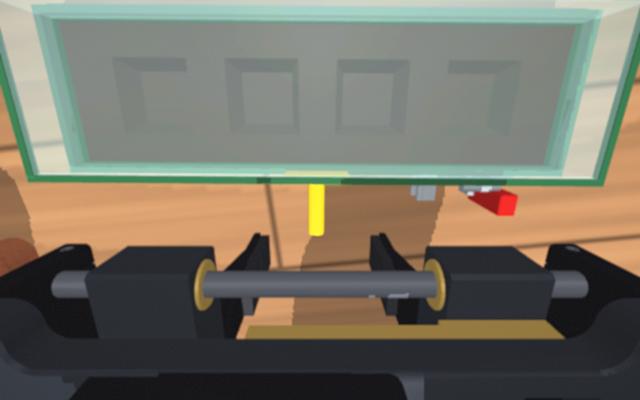

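The keeper at (424,190) is clear of the bolt at (480,190), and the yellow fin at (316,207) is centred between the fingers. I'm going down and gripping it.

Emit:
step_arm(delta_pos=[[0.06,0,-1],[0,0,-1],[0,0,-1],[0,0,-0.06],[0,0,0]], turn=[0,0,0,0,0])

```text
time: 8.65
ee_pos: [0.4736, 0.0388, 0.047]
eef_rot: [0.999, -0.051, 0.0, -0.0]
ft_force: [0.1, -0.3, 1.2]
width: 0.0609
grip_force: 0.0
```

Emit:
step_arm(delta_pos=[[0,0,0],[0,0,0],[0,0,0],[0,0,0],[0,0,0],[0,0,0],[0,0,0],[0,0,0],[0,0,0],[0,0,0]], turn=[0,0,0,0,0,0,0,0,0,0], grip=1)

```text
time: 9.65
ee_pos: [0.4735, 0.0406, 0.0462]
eef_rot: [0.999, -0.05, 0.0, -0.001]
ft_force: [1.2, 7.0, 0.1]
width: 0.0119
grip_force: 8.0
```

```bash
python3 -c "
import numpy as np
yaw=-.102; r=np.hypot(144,27); a=np.arctan2(27,144)
th=np.linspace(0,1.75,25); p=np.c_[-r*np.cos(a+th)*np.cos(yaw),-r*np.cos(a+th)*np.sin(yaw),r*np.sin(a+th)]
print((np.diff(p,axis=0)/25).round(2).tolist()); print(p[0],p[-1]-p[0])"
```

```text
[[0.09, -0.01, 0.42], [0.12, -0.01, 0.41], [0.15, -0.02, 0.4], [0.18, -0.02, 0.39], [0.21, -0.02, 0.37], [0.24, -0.02, 0.36], [0.26, -0.03, 0.34], [0.28, -0.03, 0.32], [0.31, -0.03, 0.3], [0.33, -0.03, 0.27], [0.35, -0.04, 0.25], [0.36, -0.04, 0.22], [0.38, -0.04, 0.2], [0.39, -0.04, 0.17], [0.4, -0.04, 0.14], [0.41, -0.04, 0.11], [0.42, -0.04, 0.08], [0.42, -0.04, 0.05], [0.42, -0.04, 0.02], [0.42, -0.04, -0.02], [0.42, -0.04, -0.05], [0.42, -0.04, -0.08], [0.41, -0.04, -0.11], [0.4, -0.04, -0.14]]
[-143.25156123   14.66254425   27.        ] [195.21512258 -19.98128571 109.88133285]
```

Emit:
step_arm(delta_pos=[[0.09,0.06,0.42],[0.12,-0.01,0.41],[0.15,-0.02,0.4],[0.18,-0.02,0.39],[0.21,-0.02,0.37],[0.24,-0.02,0.36],[0.26,-0.03,0.34],[0.28,-0.03,0.32]], turn=[0,0,0,0,0,0,0,0])

```text
time: 10.45
ee_pos: [0.512, 0.0364, 0.1222]
eef_rot: [0.999, -0.051, -0.0, 0.0]
ft_force: [-1.7, 3.1, -1.4]
width: 0.0119
grip_force: 8.0
```

Emit:
step_arm(delta_pos=[[0.31,-0.03,0.3],[0.33,-0.03,0.27],[0.35,-0.04,0.25],[0.36,-0.04,0.22],[0.38,-0.04,0.2],[0.39,-0.04,0.17],[0.4,-0.04,0.14],[0.41,-0.04,0.11]], turn=[0,0,0,0,0,0,0,0])

```text
time: 11.25
ee_pos: [0.5857, 0.0283, 0.163]
eef_rot: [0.999, -0.051, 0.0, 0.0]
ft_force: [-2.4, -0.2, -0.6]
width: 0.0119
grip_force: 8.0
```

Emit:
step_arm(delta_pos=[[0.42,-0.04,0.08],[0.42,-0.04,0.05],[0.42,-0.04,0.02],[0.42,-0.04,-0.02],[0.42,-0.04,-0.05],[0.42,-0.04,-0.08],[0.41,-0.04,-0.11],[0.4,-0.04,-0.14],[0,0,0],[0,0,0]], turn=[0,0,0,0,0,0,0,0,0,0])

```text
time: 12.25
ee_pos: [0.6693, 0.0191, 0.1561]
eef_rot: [0.999, -0.052, 0.001, 0.001]
ft_force: [0.6, -5.4, -1.7]
width: 0.0121
grip_force: 8.0
```

```bash
python3 -c "
from m import *; import pickle; c=blobs('top','t1.png'); pickle.dump(c,open('t1.pkl','wb')); save('scene','s1.png')"
```

```text
[0.6691 0.0192 0.1561] [ 1.8 -4.9 -2.7] 0.011847953633614208
```

View pics/s1.png

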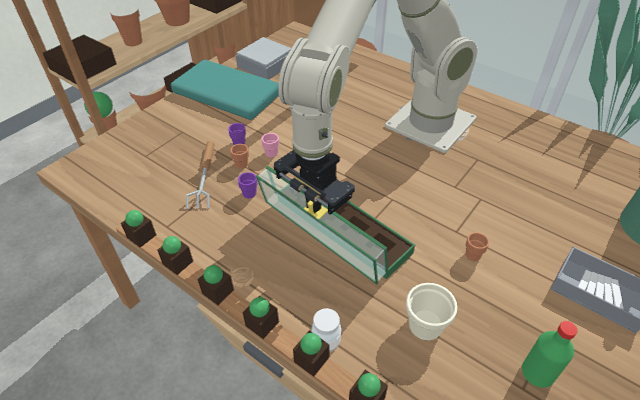

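The cover is open past upright. I'm releasing it, rising, and going to the left pot.

Emit:
step_arm(delta_pos=[[0,0,0],[0,0,0],[0,0,0],[0,0,0],[0,0,0],[0,0,1],[0,0,1],[0,0,1],[0,0,1],[0,0,0.4],[-0.66,0.3,0],[-0.66,0.98,0]], turn=[0,0,0,0,0,0,0,0,0,0,0,0], grip=0)

```text
time: 13.55
ee_pos: [0.6351, 0.0503, 0.2658]
eef_rot: [0.999, -0.053, -0.0, 0.001]
ft_force: [0.4, 0.1, -0.7]
width: 0.0865
grip_force: 0.0
```

Emit:
step_arm(delta_pos=[[-0.66,0.98,0],[-0.66,0.98,0],[-0.66,0.98,0],[-0.66,0.98,0],[-0.66,0.98,0],[-0.66,0.98,0],[-0.66,0.98,0],[-0.66,0.98,0],[-0.66,0.98,0],[-0.66,0.98,0],[-0.66,0.98,0],[-0.66,0.98,0]], turn=[0,0,0,0,0,0,0,0,0,0,0,0])

```text
time: 14.75
ee_pos: [0.4361, 0.3476, 0.2659]
eef_rot: [0.999, -0.051, -0.0, 0.0]
ft_force: [0.2, -0.5, 0.2]
width: 0.0868
grip_force: 0.0
```

```bash
cat >> m.py <<'E'
def circ(P):
    A=np.c_[2*P[:,:2],np.ones(len(P))]; s=np.linalg.lstsq(A,(P[:,:2]**2).sum(1),rcond=None)[0]
    return s[:2],np.sqrt(s[2]+s[0]**2+s[1]**2)
def pots(c,zlo=.055,zhi=.072,vmax=400):
    """terracotta-coloured surface patches at rim height"""
    h,S,v=cv2.split(cv2.cvtColor(c["image"],cv2.COLOR_RGB2HSV))
    K=c["mtx"];T=np.linalg.inv(c["view"]);vv,uu=np.mgrid[:400,:640];D=c["z_map"]
    X=np.stack([(uu-K[0,2])/K[0,0]*D,-(vv-K[1,2])/K[1,1]*D,-D],-1)@T[:3,:3].T+T[:3,3]
    m=((X[...,2]>zlo)&(X[...,2]<zhi)&(h<16)&(h>3)&(S>90)&(D>0)); m[vmax:]=0
    n,l,st,ce=cv2.connectedComponentsWithStats(cv2.dilate(m.astype(np.uint8),np.ones((5,5))))
    for i in range(1,n):
        Q=X[(l==i)&m]
        if len(Q)<30: continue
        top=Q[Q[:,2]>np.percentile(Q[:,2],98)-.004]
        o=top[top[:,2]>0]; ctr,r=circ(o); print("pot px",ce[i].round(),len(Q),"box",((o.min(0)+o.max(0))/2).round(4),(o.max(0)-o.min(0)).round(3),"circ",ctr.round(4),r.round(4))
E
python3 -c "
from m import *; import pickle
c=save('wrist','w4.png'); pickle.dump(c,open('w4.pkl','wb')); s=read_state(); print(s['ee_pos'],s['width']); pots(c)
t=camera('top'); pots(t)
"
```

```text
[0.43207501 0.35228782 0.26623627] 0.08717170993131629
pot px [307. 178.] 415 box [0.4373 0.3624 0.0606] [0.053 0.053 0.004] circ [0.4375 0.3625] 0.0248
pot px [432.  81.] 71 box [ 0.9231 -0.3713  0.0703] [0.055 0.055 0.003] circ [ 0.9254 -0.3715] 0.0273
pot px [337.  83.] 31 box [ 0.925  -0.0804  0.0701] [0.056 0.049 0.004] circ [ 0.9257 -0.0792] 0.0272
pot px [385.  82.] 72 box [ 0.9238 -0.2278  0.0703] [0.055 0.053 0.003] circ [ 0.9225 -0.2273] 0.0257
pot px [246.  85.] 35 box [0.9261 0.208  0.0698] [0.056 0.052 0.004] circ [0.9254 0.207 ] 0.0274
pot px [291.  84.] 40 box [0.9252 0.064  0.0703] [0.055 0.053 0.003] circ [0.9255 0.0633] 0.0274
pot px [198.  87.] 38 box [0.9229 0.354  0.07  ] [0.051 0.056 0.004] circ [0.9269 0.3547] 0.028
pot px [440. 201.] 95 box [ 0.545  -0.368   0.0655] [0.05  0.051 0.005] circ [ 0.5446 -0.3677] 0.0251
pot px [197. 244.] 32 box [0.4362 0.3422 0.0638] [0.043 0.015 0.004] circ [0.4386 0.3606] 0.0246
```

View pics/w4.png

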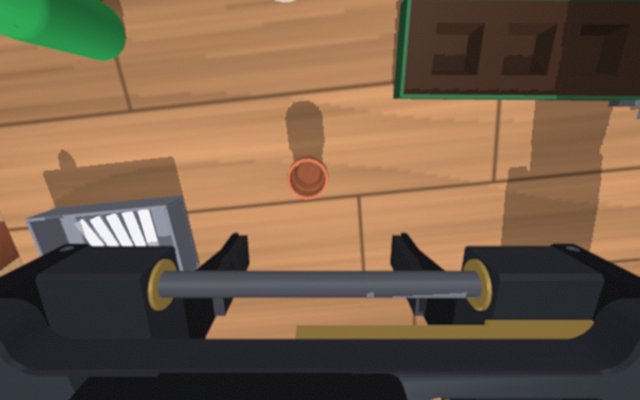

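The pot is upright at (307,178), at (0.437, 0.362). I'm going down and gripping its rim band.

Emit:
step_arm(delta_pos=[[0.21,0.4,0],[0,0,-1],[0,0,-1],[0,0,-1],[0,0,-1],[0,0,-1],[0,0,-1],[0,0,-1],[0,0,-1],[0,0,-0.8],[0,0,-0.45],[0,0,0]], turn=[0,0,0,0,0,0,0,0,0,0,0,0])

```text
time: 16.05
ee_pos: [0.4415, 0.3559, 0.0337]
eef_rot: [0.999, -0.051, -0.001, 0.001]
ft_force: [0.2, -0.1, 0.3]
width: 0.0869
grip_force: 0.0
```

Emit:
step_arm(delta_pos=[[0,0,0],[0,0,0],[0,0,0],[0,0,0],[0,0,0],[0,0,0],[0,0,0],[0,0,0]], turn=[0,0,0,0,0,0,0,0], grip=1, newtons=10)

```text
time: 16.85
ee_pos: [0.4424, 0.3571, 0.0356]
eef_rot: [0.999, -0.051, 0.0, -0.0]
ft_force: [0.3, 0.1, 3.1]
width: 0.053
grip_force: 9.8
```

Emit:
step_arm(delta_pos=[[0,0,0],[0,0,0],[0,0,0],[0,0,0],[0,0,0],[-0.2,0,0],[0,0,0],[0,0,0],[0,0,0]], turn=[0,0,0,0,0,0,0,0,0], grip=0.2)

```text
time: 17.75
ee_pos: [0.4373, 0.3569, 0.0354]
eef_rot: [0.999, -0.051, 0.0, 0.0]
ft_force: [-0.5, -0.2, 0.2]
width: 0.0698
grip_force: 0.0
```

Emit:
step_arm(delta_pos=[[0,0,0],[0,0,0],[0,0,0],[0,0,0],[0,0,0],[0,0,0],[0,0,0]], turn=[0,0,0,0,0,0,0], grip=1)

```text
time: 18.45
ee_pos: [0.4373, 0.357, 0.0354]
eef_rot: [0.999, -0.051, 0.0, -0.0]
ft_force: [0.4, 1.4, 0.5]
width: 0.0532
grip_force: 9.8
```

Emit:
step_arm(delta_pos=[[0,0,1],[0,0,1],[0,0,1],[0,0,0.8],[0,0,0],[0,0,0],[0,0,0]], turn=[0,0,0,0,0,0,0])

```text
time: 19.15
ee_pos: [0.4367, 0.3562, 0.1289]
eef_rot: [0.999, -0.051, -0.001, 0.001]
ft_force: [0.1, -0.1, -1.2]
width: 0.0526
grip_force: 9.9
```

```bash
cat > cells.py <<'E'
from m import *
def tray(c):
    K=c["mtx"];T=np.linalg.inv(c["view"]);vv,uu=np.mgrid[:400,:640];D=c["z_map"]
    X=np.stack([(uu-K[0,2])/K[0,0]*D,-(vv-K[1,2])/K[1,1]*D,-D],-1)@T[:3,:3].T+T[:3,3]
    cy,sy=np.cos(-.102),np.sin(-.102)
    d=X[...,:2]-np.array([.5576,.0268]); a=d[...,0]*cy+d[...,1]*sy; b=-d[...,0]*sy+d[...,1]*cy
    m=(X[...,2]>.001)&(X[...,2]<.012)&(abs(a)<.04)&(abs(b)<.19)
    n,l,st,ce=cv2.connectedComponentsWithStats(m.astype(np.uint8))
    for i in range(1,n):
        if st[i,4]<30: continue
        q=l==i; x=(np.percentile(a[q],[1,99])); y=np.percentile(b[q],[1,99])
        ca,cb=x.mean(),y.mean(); print("cell px",ce[i].round(),"z",np.median(X[q][:,2]).round(4),"size",np.ptp(x).round(3),np.ptp(y).round(3),"local",ca.round(4),cb.round(4),"world",(.5576+ca*cy-cb*sy).round(4),(.0268+ca*sy+cb*cy).round(4))
E
python3 -c "
from cells import *
s=read_state(); print(s['ee_pos'],s['width'],s['ft_force'])
t=save('top','t2.png'); tray(t); w=camera('wrist'); tray(w)
import pickle; print('old wrist'); tray(pickle.load(open('w4.pkl','rb')))
pots(t,.1,.19); pots(w,.1,.19)
"
```

```text
[0.43668609 0.35621568 0.12888573] 0.05264807488809351 [ 0.05217345 -0.07923137 -1.2240161 ]
cell px [261. 198.] z 0.0071 size 0.045 0.047 local 0.0049 0.1366 world 0.5764 0.1622
cell px [290. 200.] z 0.0073 size 0.046 0.046 local 0.0042 0.0477 world 0.5666 0.0739
cell px [319. 203.] z 0.007 size 0.045 0.046 local 0.0036 -0.0404 world 0.557 -0.0137
cell px [348. 205.] z 0.0071 size 0.045 0.047 local 0.0027 -0.1287 world 0.5472 -0.1015
cell px [534.  24.] z 0.0056 size 0.037 0.04 local -0.0011 0.1315 world 0.5699 0.1578
cell px [629.  27.] z 0.0054 size 0.038 0.022 local -0.0013 0.0449 world 0.5609 0.0716
old wrist
cell px [452.  51.] z 0.0055 size 0.046 0.045 local 0.0036 0.1342 world 0.5748 0.16
cell px [521.  52.] z 0.0056 size 0.047 0.04 local 0.0025 0.0435 world 0.5645 0.0698
cell px [590.  52.] z 0.0056 size 0.046 0.035 local 0.0026 -0.0471 world 0.5554 -0.0203
pot px [183. 240.] 60 box [0.4592 0.3583 0.1334] [0.003 0.008 0.007] circ [0.4592 0.3583] 0.0031
pot px [318. 244.] 5329 box [0.4502 0.3547 0.164 ] [0.025 0.079 0.019] circ [0.4283 0.3543] 0.0327
pot px [318. 305.] 1053 box [0.4171 0.3581 0.1566] [0.016 0.042 0.005] circ [0.4334 0.3558] 0.0221
```

View pics/t2.png

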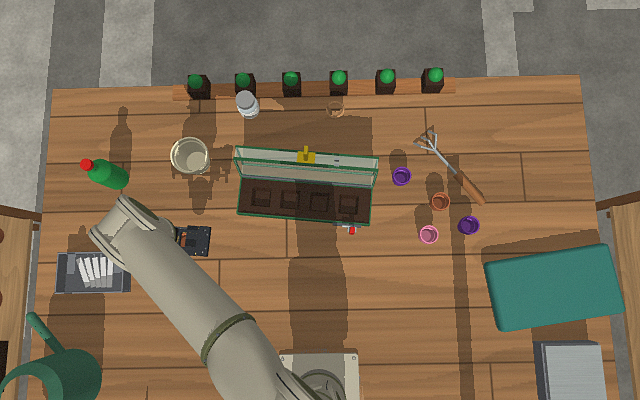

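The pot is held and the cover stands open. The four cells are at (261,198) to (348,205), and the right pot is still at (440,201). I'm moving in front of the left cell to measure it from close up.

Emit:
step_arm(delta_pos=[[0.29,-0.95,0.18],[0.29,-0.95,0.18],[0.29,-0.95,0.18],[0.29,-0.95,0.18],[0.29,-0.95,0.18],[0.29,-0.95,0.18],[0.29,-0.95,0.18],[0.29,-0.95,0.18],[0,0,0],[0,0,0],[0,0,0],[0,0,0]], turn=[0,0,0,0,0,0,0,0,0,0,0,0])

```text
time: 20.45
ee_pos: [0.4948, 0.1679, 0.1659]
eef_rot: [0.999, -0.05, -0.0, -0.0]
ft_force: [-0.2, 0.4, -1.5]
width: 0.0531
grip_force: 9.9
```

```bash
python3 -c "
from cells import *
s=read_state(); print(s['ee_pos'],s['width'],s['ft_force'])
w=save('wrist','w5.png'); tray(w)
import pickle; pickle.dump(w,open('w5.pkl','wb'))
"
```

```text
[0.49475272 0.16785387 0.16594379] 0.05306809455694965 [-0.24808725  0.37474255 -1.4761445 ]
cell px [317. 113.] z 0.0056 size 0.047 0.047 local 0.0029 0.136 world 0.5743 0.1618
cell px [402. 113.] z 0.0056 size 0.047 0.047 local 0.0022 0.0475 world 0.5646 0.0738
cell px [488. 114.] z 0.0056 size 0.047 0.042 local 0.0015 -0.0435 world 0.5546 -0.0166
cell px [575. 115.] z 0.0057 size 0.047 0.035 local 0.0008 -0.1348 world 0.5447 -0.1074
```

View pics/w5.png

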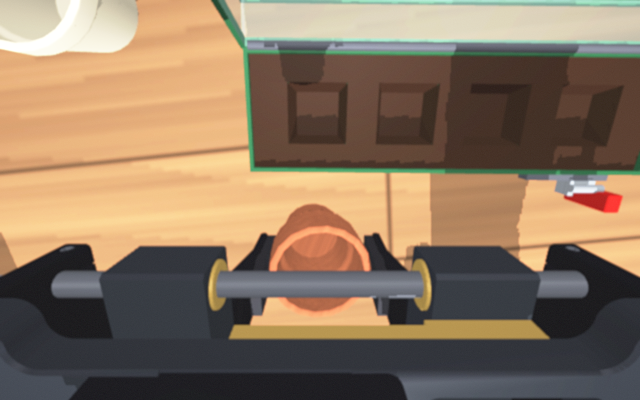

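```bash
cat > held.py <<'E'
from cells import *
def held(w,s,yaw=-.102,lo=.158,hi=.2):
    K=w["mtx"];T=np.linalg.inv(w["view"]);vv,uu=np.mgrid[:400,:640];D=w["z_map"]
    X=np.stack([(uu-K[0,2])/K[0,0]*D,-(vv-K[1,2])/K[1,1]*D,-D],-1)@T[:3,:3].T+T[:3,3]
    h,S,v=cv2.split(cv2.cvtColor(w["image"],cv2.COLOR_RGB2HSV))
    d=X-s["ee_pos"]; a=d[...,0]*np.cos(yaw)+d[...,1]*np.sin(yaw); b=-d[...,0]*np.sin(yaw)+d[...,1]*np.cos(yaw); z=d[...,2]
    base=(h>3)&(h<16)&(S>110)&(abs(b)<.03)&(abs(a)<.035)&(D>0)
    for z0,z1 in ((-.035,-.02),(-.02,-.005),(.003,.012),(.012,.024)):
        m=base&(z>z0)&(z<z1)&(a>0)
        if m.sum()<20: print(z0,m.sum());continue
        ctr,r=circ(np.c_[a[m],b[m]]); print(z0,m.sum(),"amax",a[m].max().round(4),"b",b[m].min().round(4),b[m].max().round(4),"circ",ctr.round(4),r.round(4))
    print("lowest z",z[base].min(), "top",z[base].max())
if __name__=="__main__":
    import pickle; held(pickle.load(open("w5.pkl","rb")),read_state())
E
python3 held.py
```

```text
-0.035 171 amax 0.0203 b -0.0098 0.0224 circ [0.0071 0.0054] 0.0136
-0.02 115 amax 0.0213 b -0.0171 0.0202 circ [0.0014 0.0037] 0.0195
0.003 400 amax 0.0264 b -0.0271 0.0261 circ [0.0012 0.0013] 0.0249
0.012 750 amax 0.0263 b -0.0274 0.0263 circ [0.0007 0.0004] 0.0253
lowest z -0.16934765458212536 top 0.08643757018887926
```

The pot is centred in the fingers to within 1 mm, and the cell centre is at (0.575, 0.162). Moving over it and lowering.

Emit:
step_arm(delta_pos=[[0.8,-0.06,0],[0.8,-0.06,0],[0.8,-0.06,0],[0.8,-0.05,0],[0,0,0],[0,0,-0.8],[0,0,-0.8],[0,0,-0.8],[0,0,-0.8],[0,0,-0.8],[0,0,0],[0,0,0]], turn=[0,0,0,0,0,0,0,0,0,0,0,0])

```text
time: 21.7
ee_pos: [0.5748, 0.1617, 0.0667]
eef_rot: [0.999, -0.051, -0.0, 0.0]
ft_force: [0.5, 0.3, -0.3]
width: 0.0528
grip_force: 9.9
```

Emit:
step_arm(delta_pos=[[0,0,-0.2],[0,0,-0.2],[0,0,-0.2],[0,0,-0.1],[0,0,0],[0,0,0]], turn=[0,0,0,0,0,0])

```text
time: 22.3
ee_pos: [0.5753, 0.1612, 0.0489]
eef_rot: [0.999, -0.051, -0.0, 0.0]
ft_force: [0.4, 0.6, -0.3]
width: 0.0529
grip_force: 9.9
```

Emit:
step_arm(delta_pos=[[0,0,-0.1],[0,0,-0.08],[0,0,-0.06],[0,0,0],[0,0,0]], turn=[0,0,0,0,0])

```text
time: 22.8
ee_pos: [0.5751, 0.1607, 0.0426]
eef_rot: [0.999, -0.051, -0.0, 0.0]
ft_force: [0.0, -2.2, -0.9]
width: 0.0529
grip_force: 9.7
```

Emit:
step_arm(delta_pos=[[0,-0.02,-0.03],[0,0,-0.03],[0,0,0],[0,0,0]], turn=[0,0,0,0])

```text
time: 23.2
ee_pos: [0.5753, 0.1604, 0.0414]
eef_rot: [0.999, -0.051, 0.0, 0.0]
ft_force: [-1.3, -3.8, 1.0]
width: 0.0532
grip_force: 9.7
```

Emit:
step_arm(delta_pos=[[0,0,0],[0,0,0],[0,0,0],[0,0,0],[0,0,0],[0,0,0],[0,0,0],[0,0,0]], turn=[0,0,0,0,0,0,0,0], grip=0)

```text
time: 24.0
ee_pos: [0.5753, 0.1606, 0.0413]
eef_rot: [0.999, -0.051, 0.0, 0.0]
ft_force: [0.2, 0.4, -0.8]
width: 0.0867
grip_force: 0.0
```

Emit:
step_arm(delta_pos=[[0,0,0.5],[0,0,1],[0,0,1],[0,0,1],[0,0,1],[0,0,1],[0,0,0],[-0.8,0,0],[-0.8,0,0],[-0.8,0,0],[0,0,0],[0,0,0]], turn=[0,0,0,0,0,0,0,0,0,0,0,0])

```text
time: 25.2
ee_pos: [0.5154, 0.1606, 0.1792]
eef_rot: [0.999, -0.051, 0.0, 0.0]
ft_force: [-0.0, -0.1, 0.2]
width: 0.0872
grip_force: 0.0
```

```bash
python3 -c "
from held import *
s=read_state(); print(s['ee_pos'],s['width'],s['ft_force'])
w=save('wrist','w6.png'); tray(w); pots(w,.06,.075); t=camera('top'); pots(t,.05,.08)
"
```

```text
[0.51538813 0.16057418 0.17921096] 0.08721762100950874 [-0.04741039 -0.10966551  0.15958317]
cell px [332. 115.] z 0.008 size 0.009 0.008 local 0.022 0.1165 world 0.5913 0.1405
cell px [392. 134.] z 0.0056 size 0.047 0.046 local 0.002 0.0476 world 0.5645 0.074
cell px [473. 134.] z 0.0056 size 0.047 0.042 local 0.0015 -0.0431 world 0.5547 -0.0162
cell px [555. 135.] z 0.0057 size 0.047 0.036 local 0.0007 -0.1344 world 0.5446 -0.107
pot px [309. 136.] 807 box [0.5749 0.1636 0.0666] [0.053 0.054 0.005] circ [0.5752 0.1636] 0.0247
pot px [590. 220.] 42 box [ 0.4656 -0.1076  0.0652] [0.017 0.015 0.003] circ [ 0.466  -0.1066] 0.0091
pot px [432.  81.] 134 box [ 0.9229 -0.3708  0.076 ] [0.053 0.054 0.006] circ [ 0.9248 -0.3703] 0.0272
pot px [338.  82.] 103 box [ 0.9236 -0.0821  0.0761] [0.052 0.052 0.005] circ [ 0.9247 -0.0816] 0.0285
pot px [384.  82.] 140 box [ 0.9241 -0.2259  0.0752] [0.053 0.054 0.005] circ [ 0.9264 -0.2275] 0.0285
pot px [291.  83.] 92 box [0.922  0.0636 0.0757] [0.052 0.052 0.004] circ [0.9256 0.0639] 0.0291
pot px [198.  87.] 139 box [0.9235 0.3525 0.0767] [0.05  0.055 0.006] circ [0.9273 0.3554] 0.0284
pot px [245.  84.] 77 box [0.9231 0.207  0.0759] [0.052 0.052 0.004] circ [0.928  0.2097] 0.029
pot px [424. 202.] 103 box [ 0.5432 -0.3217  0.0661] [0.05  0.05  0.006] circ [ 0.5436 -0.3221] 0.0247
```

View pics/w6.png

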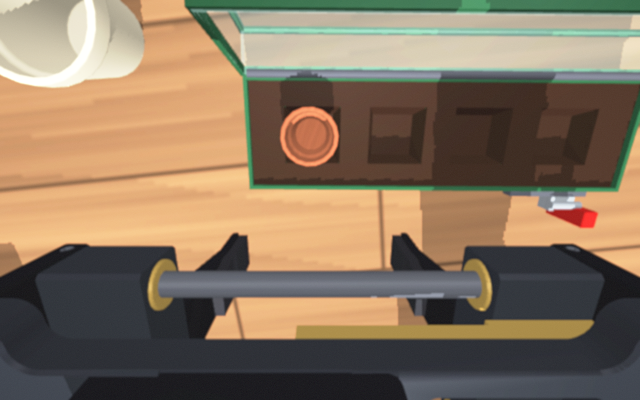

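The pot is seated: top at 67 mm, about 1.5 mm off the cell axis. The other terracotta pot was knocked, and is now at (424,202) = (0.544, -0.322). Going there.

Emit:
step_arm(delta_pos=[[0.05,-0.97,0.1],[0.05,-0.97,0.1],[0.05,-0.97,0.1],[0.05,-0.97,0.1],[0.05,-0.97,0.1],[0.05,-0.97,0.1],[0.05,-0.97,0.1],[0.05,-0.97,0.1],[0.05,-0.97,0],[0.05,-0.97,0]], turn=[0,0,0,0,0,0,0,0,0,0])

```text
time: 26.3
ee_pos: [0.5283, -0.0832, 0.1988]
eef_rot: [0.999, -0.051, 0.0, 0.0]
ft_force: [0.7, -0.2, 1.0]
width: 0.0869
grip_force: 0.0
```

Emit:
step_arm(delta_pos=[[0.06,-0.96,0],[0.06,-0.96,0],[0.06,-0.96,0],[0.06,-0.96,0],[0.06,-0.96,0],[0.06,-0.96,0],[0.06,-0.96,0],[0.06,-0.96,0],[0.06,-0.96,0],[0.06,-0.96,0],[0,0,0],[0,0,0]], turn=[0,0,0,0,0,0,0,0,0,0,0,0])

```text
time: 27.5
ee_pos: [0.5428, -0.3224, 0.1982]
eef_rot: [0.999, -0.052, -0.0, -0.0]
ft_force: [0.1, 0.7, -0.4]
width: 0.0869
grip_force: 0.0
```

Emit:
step_arm(delta_pos=[[0,0,0],[0,0,0],[0,0,0]], turn=[0,0,0])

```text
time: 27.8
ee_pos: [0.5431, -0.3211, 0.199]
eef_rot: [0.999, -0.051, 0.0, -0.0]
ft_force: [0.2, -0.1, 0.3]
width: 0.0874
grip_force: 0.0
```

```bash
python3 -c "
from held import *
s=read_state(); print(s['ee_pos'],s['eef_rot'],s['width'])
w=save('wrist','w7.png'); pots(w,.055,.072)
"
```

```text
[ 0.54305473 -0.32111164  0.19897178] [ 9.98722578e-01 -5.05291826e-02  1.20855268e-04 -1.03217499e-05] 0.08742094542959586
pot px [320. 190.] 622 box [ 0.5434 -0.3223  0.0606] [0.053 0.054 0.005] circ [ 0.5436 -0.3224] 0.0247
```

View pics/w7.png

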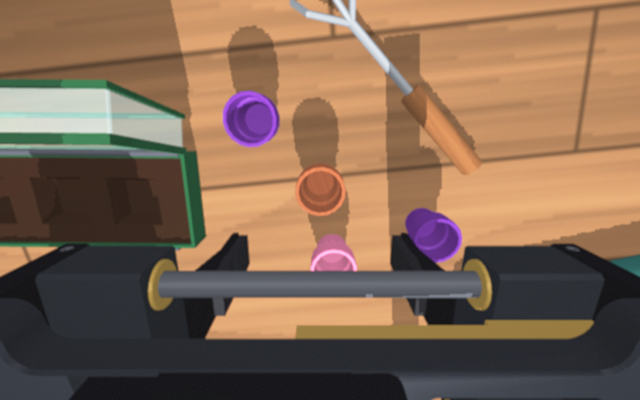

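The terracotta pot is at (320,190), directly below and clear of its neighbours.

Emit:
step_arm(delta_pos=[[0.02,-0.05,-1],[0,0,-1],[0,0,-1],[0,0,-1],[0,0,-1],[0,0,-0.9],[0,0,-0.64],[0,0,0],[0,0,0],[0,0,0]], turn=[0,0,0,0,0,0,0,0,0,0])

```text
time: 28.85
ee_pos: [0.5441, -0.3236, 0.0368]
eef_rot: [0.999, -0.051, 0.001, 0.0]
ft_force: [0.1, -0.0, -0.2]
width: 0.087
grip_force: 0.0
```

Emit:
step_arm(delta_pos=[[0,0,0],[0,0,0],[0,0,0],[0,0,0],[0,0,0],[0,0,0],[0,0,0],[0,0,0]], turn=[0,0,0,0,0,0,0,0], grip=1)

```text
time: 29.65
ee_pos: [0.5433, -0.323, 0.0354]
eef_rot: [0.999, -0.051, 0.0, 0.0]
ft_force: [-0.5, 1.0, 0.4]
width: 0.053
grip_force: 9.9
```

Emit:
step_arm(delta_pos=[[0,0,1],[0,0,1],[0,0,1],[0,0,1],[0,0,1],[0,0,0.4],[0,0,0],[0,0,0]], turn=[0,0,0,0,0,0,0,0])

```text
time: 30.45
ee_pos: [0.5427, -0.3229, 0.1689]
eef_rot: [0.999, -0.051, -0.001, -0.0]
ft_force: [0.6, 0.3, -1.1]
width: 0.0525
grip_force: 10.0
```

Emit:
step_arm(delta_pos=[[0.02,0.98,0],[0.02,0.98,0],[0.02,0.98,0],[0.02,0.98,0],[0.02,0.98,0],[0,0.98,0],[0,0.98,0],[0,0.98,0],[0,0.98,0],[0,0,0],[0,0,0],[0,0,0]], turn=[0,0,0,0,0,0,0,0,0,0,0,0])

```text
time: 31.65
ee_pos: [0.5453, -0.1037, 0.1694]
eef_rot: [0.999, -0.052, -0.001, 0.0]
ft_force: [0.8, -0.5, -0.4]
width: 0.0529
grip_force: 10.0
```

```bash
python3 -c "
from held import *
s=read_state(); print(s['ee_pos'])
w=camera('wrist'); held(w,s); tray(w)
"
```

```text
[ 0.54526656 -0.10366465  0.16943255]
-0.035 209 amax 0.0214 b -0.0141 0.0166 circ [0.0105 0.0008] 0.0115
-0.02 79 amax 0.0221 b -0.0191 0.0186 circ [0.0028 0.0002] 0.0188
0.003 407 amax 0.027 b -0.027 0.0259 circ [ 0.0015 -0.0001] 0.0252
0.012 708 amax 0.027 b -0.0275 0.026 circ [ 0.0018 -0.0004] 0.025
lowest z -0.1665772034973842 top 0.08599349896590097
cell px [ 77. 167.] z 0.0077 size 0.01 0.037 local 0.021 0.1404 world 0.5928 0.1644
cell px [158. 186.] z 0.0056 size 0.046 0.041 local 0.001 0.0514 world 0.5638 0.0779
cell px [238. 186.] z 0.0056 size 0.047 0.046 local 0.001 -0.0395 world 0.5545 -0.0126
cell px [316. 185.] z 0.0056 size 0.045 0.047 local 0.0004 -0.1281 world 0.5449 -0.1007
cell px [ 94. 203.] z 0.0065 size 0.011 0.017 local -0.0162 0.131 world 0.5548 0.1587
```

Emit:
step_arm(delta_pos=[[0,0.11,0],[0,0,0],[0,0,-0.8],[0,0,-0.8],[0,0,-0.8],[0,0,-0.8],[0,0,-0.8],[0,0,0],[0,0,0],[0,0,0]], turn=[0,0,0,0,0,0,0,0,0,0])

```text
time: 32.7
ee_pos: [0.5466, -0.1, 0.0716]
eef_rot: [0.999, -0.051, 0.001, 0.0]
ft_force: [1.1, 0.8, -0.8]
width: 0.0528
grip_force: 10.0
```

Emit:
step_arm(delta_pos=[[0,0,-0.2],[0,0,-0.2],[0,0,-0.2],[0,0,-0.15],[0,0,0],[0,0,0],[0,0,0]], turn=[0,0,0,0,0,0,0])

```text
time: 33.4
ee_pos: [0.546, -0.0999, 0.0518]
eef_rot: [0.999, -0.051, 0.0, 0.0]
ft_force: [-0.8, -0.4, -1.7]
width: 0.0526
grip_force: 10.0
```

Emit:
step_arm(delta_pos=[[-0.02,-0.03,-0.1],[0,0,-0.1],[0,0,-0.1],[0,0,-0.06],[0,0,0],[0,0,0]], turn=[0,0,0,0,0,0])

```text
time: 34.0
ee_pos: [0.5453, -0.1006, 0.0426]
eef_rot: [0.999, -0.051, -0.0, 0.0]
ft_force: [-0.5, 0.3, -1.1]
width: 0.0528
grip_force: 10.0
```

Emit:
step_arm(delta_pos=[[0,0,-0.03],[0,0,-0.02],[0,0,0],[0,0,0]], turn=[0,0,0,0])

```text
time: 34.4
ee_pos: [0.5453, -0.1006, 0.0414]
eef_rot: [0.999, -0.051, 0.0, 0.0]
ft_force: [-0.7, -0.3, -0.2]
width: 0.0526
grip_force: 10.0
```

Emit:
step_arm(delta_pos=[[0,0,0],[0,0,0],[0,0,0],[0,0,0],[0,0,0],[0,0,0],[0,0,0],[0,0,0]], turn=[0,0,0,0,0,0,0,0], grip=0)

```text
time: 35.2
ee_pos: [0.5453, -0.1006, 0.0413]
eef_rot: [0.999, -0.051, 0.0, 0.0]
ft_force: [-0.2, -1.0, -0.9]
width: 0.0869
grip_force: 0.0
```

Emit:
step_arm(delta_pos=[[0,0,0.5],[0,0,1],[0,0,1],[0,0,1],[0,0,1],[0,0,1],[0,0,1],[0,0,1],[0,0,1],[0,0,1],[0,0,0.5],[0,0,0]], turn=[0,0,0,0,0,0,0,0,0,0,0,0])

```text
time: 36.4
ee_pos: [0.5459, -0.1006, 0.2934]
eef_rot: [0.999, -0.051, 0.002, 0.0]
ft_force: [-0.4, -0.0, 0.1]
width: 0.0871
grip_force: 0.0
```

Emit:
step_arm(delta_pos=[[0.2,0.8,0],[0.2,0.8,0],[0.2,0.8,0],[0.2,0.8,0],[0.2,0.8,0],[0.2,0.8,0],[0,0,0],[0,0,0],[0,0,0]], turn=[0,0,0,0,0,0,0,0,0])

```text
time: 37.3
ee_pos: [0.575, 0.0181, 0.2907]
eef_rot: [0.999, -0.052, -0.0, 0.0]
ft_force: [1.0, -0.5, -0.1]
width: 0.0872
grip_force: 0.0
```

```bash
python3 -c "
from held import *
s=read_state(); print(s['ee_pos'],s['ft_force'])
w=save('wrist','w8.png'); pots(w,.06,.075)
t=camera('top'); pots(t,.05,.08)
for c in (w,t):
  h,S,v=cv2.split(cv2.cvtColor(c['image'],cv2.COLOR_RGB2HSV)); m=(h>20)&(h<32)&(S>170)&(v>90)
  ys,xs=np.nonzero(m); P=np.array([p3(c,x,y) for x,y in zip(xs,ys)]); P=P[(P[:,2]>.14)&(P[:,2]<.215)&(P[:,0]>.6)&(P[:,0]<.75)]
  print('tab',len(P),P.min(0),P.max(0)); T=P[P[:,2]>P[:,2].max()-.012]; print(T.min(0),T.max(0))
"
```

```text
[0.57496002 0.01808633 0.29069915] [ 0.9705927  -0.54084825 -0.0769685 ]
pot px [213. 185.] 454 box [0.575  0.1633 0.0664] [0.053 0.053 0.005] circ [0.5751 0.1629] 0.0248
pot px [407. 187.] 430 box [ 0.5459 -0.0997  0.0665] [0.053 0.052 0.004] circ [ 0.5459 -0.0997] 0.0247
pot px [432.  80.] 128 box [ 0.9226 -0.3707  0.076 ] [0.051 0.055 0.006] circ [ 0.9239 -0.3696] 0.0272
pot px [339.  82.] 92 box [ 0.9242 -0.0823  0.0758] [0.053 0.052 0.004] circ [ 0.9273 -0.0814] 0.0284
pot px [384.  82.] 138 box [ 0.9217 -0.2256  0.0768] [0.05  0.054 0.006] circ [ 0.9243 -0.2244] 0.0267
pot px [244.  83.] 89 box [0.9233 0.2071 0.0758] [0.055 0.052 0.004] circ [0.9254 0.2087] 0.0294
pot px [291.  83.] 98 box [0.9237 0.0637 0.0763] [0.053 0.052 0.005] circ [0.9257 0.0646] 0.0275
pot px [198.  87.] 134 box [0.9248 0.3529 0.0764] [0.052 0.055 0.007] circ [0.9268 0.3548] 0.0293
pot px [259. 195.] 112 box [0.5749 0.1616 0.0724] [0.051 0.05  0.007] circ [0.5758 0.162 ] 0.0248
pot px [348. 203.] 102 box [ 0.5444 -0.1006  0.0728] [0.05  0.05  0.007] circ [ 0.5454 -0.1005] 0.0249
tab 1836 [ 0.6433589  -0.00635007  0.14209579] [0.68496053 0.04456455 0.18819688]
[0.65658634 0.0112167  0.17672093] [0.68496053 0.02513329 0.18819688]Traceback (most recent call last):
  File "<string>", line 8, in <module>
    ys,xs=np.nonzero(m); P=np.array([p3(c,x,y) for x,y in zip(xs,ys)]); P=P[(P[:,2]>.14)&(P[:,2]<.215)&(P[:,0]>.6)&(P[:,0]<.75)]
                                                                             ~^^^^^
IndexError: too many indices for array: array is 1-dimensional, but 2 were indexed
```

View pics/w8.png

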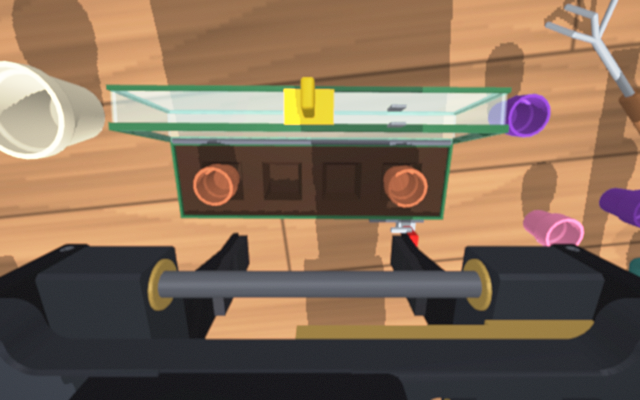

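Both pots stand in their end cells, at (213,185) and (407,187) in the image. The tab at (308,95) is still where I released it, so I'm re-gripping it.

Emit:
step_arm(delta_pos=[[0.94,0.03,0],[0.94,0,0],[0.94,0,0],[0.94,0,0],[0,0,-0.7],[0,0,-1],[0,0,-1],[0,0,-1],[0,0,-1],[0,0,-0.7],[0,0,0],[0,0,0]], turn=[0,0,0,0,0,0,0,0,0,0,0,0], grip=0.3, newtons=8)

```text
time: 38.6
ee_pos: [0.6694, 0.0196, 0.1569]
eef_rot: [0.999, -0.051, 0.0, 0.0]
ft_force: [0.8, 0.3, 0.6]
width: 0.061
grip_force: 0.0
```

Emit:
step_arm(delta_pos=[[0,0,0],[0,0,0],[0,0,0],[0,0,0],[0,0,0],[0,0,0],[0,0,0],[0,0,0],[0,0,0],[0,0,0]], turn=[0,0,0,0,0,0,0,0,0,0], grip=1)

```text
time: 39.6
ee_pos: [0.6692, 0.0191, 0.1563]
eef_rot: [0.999, -0.052, -0.0, 0.001]
ft_force: [-1.6, -4.9, -0.0]
width: 0.0121
grip_force: 8.0
```

Emit:
step_arm(delta_pos=[[-0.4,0.02,0.14],[-0.41,0.04,0.11],[-0.42,0.04,0.08],[-0.42,0.04,0.05],[-0.42,0.04,0.02],[-0.42,0.04,-0.02],[-0.42,0.04,-0.05],[-0.42,0.04,-0.08]], turn=[0,0,0,0,0,0,0,0])

```text
time: 40.4
ee_pos: [0.5854, 0.0283, 0.163]
eef_rot: [0.999, -0.051, 0.001, -0.0]
ft_force: [3.2, -0.8, 0.2]
width: 0.0124
grip_force: 8.0
```

Emit:
step_arm(delta_pos=[[-0.41,0.04,-0.11],[-0.4,0.04,-0.14],[-0.39,0.04,-0.17],[-0.38,0.04,-0.2],[-0.36,0.04,-0.22],[-0.35,0.04,-0.25],[-0.33,0.03,-0.27],[-0.31,0.03,-0.3]], turn=[0,0,0,0,0,0,0,0])

```text
time: 41.2
ee_pos: [0.5122, 0.0363, 0.1205]
eef_rot: [0.999, -0.051, 0.0, -0.001]
ft_force: [4.8, 5.1, -1.9]
width: 0.012
grip_force: 8.0
```

Emit:
step_arm(delta_pos=[[-0.28,0.03,-0.32],[-0.26,0.03,-0.34],[-0.24,0.02,-0.36],[-0.21,0.02,-0.37],[-0.18,0.02,-0.39],[-0.15,0.02,-0.4],[-0.12,0.01,-0.41],[-0.09,0.01,-0.42],[0,0,0],[0,0,0]], turn=[0,0,0,0,0,0,0,0,0,0])

```text
time: 42.2
ee_pos: [0.4738, 0.0406, 0.045]
eef_rot: [0.999, -0.051, -0.0, -0.001]
ft_force: [3.3, 7.6, -3.7]
width: 0.0115
grip_force: 8.0
```

Emit:
step_arm(delta_pos=[[0,0,-0.1],[0,0,-0.1],[0,0,0],[0,0,0]], turn=[0,0,0,0])

```text
time: 42.6
ee_pos: [0.4743, 0.0405, 0.0408]
eef_rot: [0.999, -0.051, 0.0, -0.001]
ft_force: [1.0, 7.2, 3.7]
width: 0.012
grip_force: 8.0
```

Emit:
step_arm(delta_pos=[[0,0,-0.1],[0,0,-0.1],[0,0,0],[0,0,0]], turn=[0,0,0,0])

```text
time: 43.0
ee_pos: [0.4748, 0.0405, 0.0361]
eef_rot: [0.999, -0.051, 0.001, -0.001]
ft_force: [2.6, 6.9, 5.6]
width: 0.012
grip_force: 8.0
```

Emit:
step_arm(delta_pos=[[0,0,0],[0,0,0],[0,0,0],[0,0,0],[0,0,0],[0,0,1],[0,0,1],[0,0,1],[0,0,0.6],[0,0,0],[0,0,0],[0,0,0]], turn=[0,0,0,0,0,0,0,0,0,0,0,0], grip=0.3)

```text
time: 44.2
ee_pos: [0.4738, 0.039, 0.1247]
eef_rot: [0.999, -0.051, -0.001, 0.0]
ft_force: [0.4, -0.6, 0.2]
width: 0.061
grip_force: 0.0
```

```bash
python3 -c "
from m import *
c=blobs('wrist','w9.png'); 
import pickle; o=pickle.load(open('top0.pkl','rb')); t=camera('top')
ys,xs=np.mgrid[185:212,245:365]; g=lambda c:np.array([p3(c,x,y)[2] for x,y in zip(xs.ravel(),ys.ravel())])
a,b=g(o),g(t); k=(a>.07)&(b>.07); print(len(a),k.sum(),np.median((b-a)[k]))
for r in (190,195,200,205,210): print(r,[p3(o,u,r)[2].round(4) for u in (270,300,330)],[p3(t,u,r)[2].round(4) for u in (270,300,330)])
"
```

```text
[0.4738 0.039  0.1247] [-0.4  0.   0.5] 0.06055634657429698
red 442 px 501.0 208.0 [ 0.4573 -0.1139  0.0604] [ 0.4743 -0.1003  0.0671] [ 0.4652 -0.1073  0.064 ]
yel 618 px 317.0 209.0 [0.4674 0.0322 0.0733] [0.4984 0.0454 0.0774] [0.5092 0.0385 0.1794]
3240 3239 0.0045942772709743895
190 [np.float64(0.0781), np.float64(0.0849), np.float64(0.08)] [np.float64(0.5098), np.float64(0.4708), np.float64(0.0804)]
195 [np.float64(0.0828), np.float64(0.0847), np.float64(0.0797)] [np.float64(0.5063), np.float64(0.5231), np.float64(0.0805)]
200 [np.float64(0.0852), np.float64(0.0846), np.float64(0.0796)] [np.float64(0.5258), np.float64(0.5252), np.float64(0.0783)]
205 [np.float64(0.0823), np.float64(0.0802), np.float64(0.0837)] [np.float64(0.5299), np.float64(0.5219), np.float64(0.0817)]
210 [np.float64(0.0857), np.float64(0.0793), np.float64(0.0767)] [np.float64(0.5374), np.float64(0.5379), np.float64(0.2387)]
```

The cover is shut: tab top at 77 mm, as at the start. Now the latch.

Emit:
step_arm(delta_pos=[[-0.06,-0.98,0],[-0.06,-0.98,0],[-0.06,-0.98,0],[-0.06,-0.98,0],[-0.06,-0.98,0],[-0.04,-0.98,0],[0,0,0],[0,0,-1],[0,0,-1],[0,0,-1],[0,0,-0.6],[0,0,0]], turn=[0,0,0,0,0,0,0,0,0,0,0,0])

```text
time: 45.5
ee_pos: [0.4642, -0.1069, 0.0335]
eef_rot: [0.999, -0.051, -0.002, -0.0]
ft_force: [-0.3, -0.7, -0.2]
width: 0.0612
grip_force: 0.0
```

Emit:
step_arm(delta_pos=[[0,0,0],[0,0,0],[0,0,0],[0,0,0],[0,0,0],[0,0,0],[0,0,0],[0,0,0],[0,0,0]], turn=[0,0,0,0,0,0,0,0,0], grip=1, newtons=12)

```text
time: 46.4
ee_pos: [0.4661, -0.1075, 0.0359]
eef_rot: [0.999, -0.051, 0.0, -0.0]
ft_force: [-0.3, 3.2, 1.8]
width: 0.0139
grip_force: 12.0
```

Emit:
step_arm(delta_pos=[[0.03,0.3,0],[0.03,0.3,0],[0.03,0.3,0],[0.03,0.3,0],[0,0,0],[0,0,0]], turn=[0,0,0,0,0,0])

```text
time: 47.0
ee_pos: [0.4694, -0.0771, 0.0359]
eef_rot: [0.999, -0.051, 0.0, -0.0]
ft_force: [2.8, 1.5, 0.1]
width: 0.0137
grip_force: 12.0
```

Emit:
step_arm(delta_pos=[[0.02,0.15,0],[0.01,0.15,0],[0,0,0],[0,0,0]], turn=[0,0,0,0])

```text
time: 47.4
ee_pos: [0.47, -0.0715, 0.036]
eef_rot: [0.999, -0.052, 0.0, 0.001]
ft_force: [2.7, -5.4, -0.4]
width: 0.014
grip_force: 12.0
```

Emit:
step_arm(delta_pos=[[0.01,0.12,0],[0,0,0],[0,0,0]], turn=[0,0,0])

```text
time: 47.7
ee_pos: [0.47, -0.0713, 0.036]
eef_rot: [0.999, -0.053, 0.0, 0.002]
ft_force: [2.0, -15.4, 0.5]
width: 0.0139
grip_force: 12.0
```

Emit:
step_arm(delta_pos=[[0,0,0],[0,0,0],[0,0,0],[0,0,0],[0,0,0],[0,0,0],[0,0,1],[0,0,1],[0,0,1],[0,0,1],[0,0,1],[0,0,0]], turn=[0,0,0,0,0,0,0,0,0,0,0,0], grip=0.2)

```text
time: 48.9
ee_pos: [0.4718, -0.0674, 0.1641]
eef_rot: [0.999, -0.051, 0.003, 0.0]
ft_force: [0.6, 0.7, 0.3]
width: 0.0692
grip_force: 0.0
```

Emit:
step_arm(delta_pos=[[-0.4,0.5,0.8],[-0.4,0.5,0],[0,0,0],[0,0,0],[0,0,0]], turn=[0,0,0,0,0])

```text
time: 49.4
ee_pos: [0.4498, -0.0427, 0.18]
eef_rot: [0.999, -0.051, -0.0, 0.0]
ft_force: [0.0, -0.2, 0.7]
width: 0.0699
grip_force: 0.0
```

```bash
python3 -c "
from m import *
c=blobs('wrist','w10.png')"
```

```text
[ 0.4499 -0.0428  0.1801] [-0.9 -0.4  0.1] 0.06904036062323338
red 244 px 346.0 175.0 [ 0.4616 -0.0778  0.0631] [ 0.4778 -0.0652  0.0671] [ 0.4698 -0.0715  0.0642]
yel 510 px 229.0 178.0 [0.4609 0.0325 0.0733] [0.498  0.0453 0.0771] [0.4793 0.0392 0.0754]
```

View pics/w10.png

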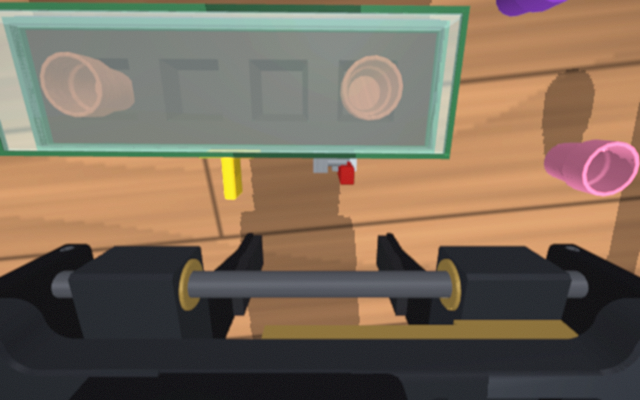

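The cover is shut and the pots are inside at (85,82) and (372,87). The knob at (346,172) travelled the full 36 mm to its stop. Handing in.

```bash
python3 -c "
from bench import *
print(close_job())"
```

```text
the job is handed in; nothing more can be done
None
```

I've handed the job in: both terracotta pots stand in the tray's two end cells, the cover is shut, and the latch is fully home (36 mm of travel by camera); no verdict came back.

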